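# Gauge a turned dowel, go and no-go

## Task

Check the loose wooden dowel for size: keeping it upright, slide it in at the flared mouth of the go gauge (the one with the longer jaws and wider gap) and right through between its jaws until it is clear of the far end. Then press it lightly and squarely into the flared near end of the no-go gauge's gap (the short jaws), centred so that both jaws stop it, and keep up a light push for a second. It passes, so stand it upright in the open tray and let go; never force it against either gauge, and leave the other things on the bench alone.

Things in the scene. Friction and masses are not known exactly. Their poses are not given: they have to be found in the camera images.
- dowel: Loose plain wooden dowel, 24 mm diameter, 100 mm long, 35 g, standing upright in the stand. Origin: centre of its lower end; z runs up its axis. Grip it from above round its upper half: above 50 mm from the lower end the fingertips stay clear of the gauge jaws.
- stand: Fixed dark wooden block 90 x 90 x 30 mm with one loose 28 mm hole in its middle, 20 mm deep, in which the dowel stands at the start (its lower end 10 mm above the bench, 70 mm of it showing). Origin: centre of the underside.
- go_gauge: Fixed go gauge: plywood base 120 (x) x 100 (y) x 12 mm, on it an 8 mm dark steel plate (110 x 80 mm) with two upright bright steel jaws, x = -20 to 20 mm, z = 20 (plate top) to 58 mm, outer faces 70 mm apart. The gap between them is 26 mm, open above and at both ends. Origin: centre of the base's underside; x: the way the dowel goes through, away from the robot; y across the gap; z up.
- go_mouth (a point): Point of the go base 42 mm before its origin, z = 26 mm: a good start for the dowel's lower end (dowel axis before x = -29 mm, lower end between z = 20 and 46 mm). Axes as the base. The jaws' near 6 mm flare at 45 degrees from 26 to 38 mm. Plate and jaws are clamped on the base up to 9 mm to either side along y, unmeasured: the gap's middle must be seen or felt for.
- go_exit (a point): Point of the go base 42 mm beyond its origin, z = 26 mm, axes as the base: here the dowel is clear of the far end (dowel axis beyond x = 34 mm, lower end still between z = 20 and 46 mm). The jaws are rigid: more than 15 N between dowel and jaws is forcing it. A jaw touched off-centre pushes the dowel sideways toward the gap's middle.
- nogo_gauge: Fixed no-go gauge: same base, plate, heights, origin and axes as the go gauge, but its jaws are only 20 mm long (x = -10 to 10 mm), the gap is 21 mm, too narrow for the dowel, and its near 6 mm flare at 45 degrees to 33 mm. Its plate too is clamped up to 9 mm to either side along y, independently of the other, so the gap's middle must be seen or felt for. More than 15 N is forcing it.
- nogo_stop (a point): Point of the no-go base 10 mm before its origin, z = 26 mm, axes as the base: the dowel's axis lies at this x when pushed along +x and stopped by both jaws where the flare meets the 21 mm gap; it lies over 2 mm nearer the robot if it bears on one jaw's flare only, which pushes it sideways toward the middle. Push 3 to 10 N steadily for a second, lower end z = 20 to 46 mm.
- tray: Fixed open wooden tray for passed dowels, outside 130 x 130 mm, walls 25 mm high and 6 mm thick, floor 6 mm thick. Origin: centre of the underside.
- hammer: Loose hammer 240 mm long, a bystander.
- glue: Loose white glue bottle, 56 mm diameter, 130 mm tall, a bystander.
- offcut: Loose wooden offcut 60 x 100 x 35 mm, a bystander.
There are look-alikes about, which are no part of the job. There is more than one size of the dowel; the job needs the middle-sized.

How it is judged (in metres and radians):
On the way, in this order (a step that is already met when the one before it is completed fails the run):
1. the dowel is held low in front of the go gauge's flared mouth (x of dowel in the frame of go_gauge between -0.075 and -0.029 m and y of dowel in the frame of go_gauge between -0.025 and 0.025 m and z of dowel in the frame of go_gauge between 0.012 and 0.046 m and angle between dowel's own z axis and vertical below 0.12 rad).
2. the dowel is between the go jaws (x of dowel in the frame of go_gauge between -0.006 and 0.006 m and y of dowel in the frame of go_gauge between -0.012 and 0.012 m and z of dowel in the frame of go_gauge between 0.012 and 0.046 m and angle between dowel's own z axis and vertical below 0.12 rad).
3. the dowel has come out of the far end of the go gap, still low (x of dowel in the frame of go_gauge between 0.034 and 0.09 m and y of dowel in the frame of go_gauge between -0.025 and 0.025 m and z of dowel in the frame of go_gauge between 0.012 and 0.046 m and angle between dowel's own z axis and vertical below 0.12 rad).
4. the dowel is pressed, centred, into the near end of the no-go gap and stopped there, with at least 2.5 N for 0.5 s (x of dowel in the frame of nogo_gauge between -0.0122 and -0.006 m and y of dowel in the frame of nogo_gauge between -0.0125 and 0.0125 m and z of dowel in the frame of nogo_gauge between 0.012 and 0.046 m and angle between dowel's own z axis and vertical below 0.12 rad and contact force between dowel and nogo_gauge above 2.5 N), for 0.5 s.
At the end, for the whole second after the job is handed in: The dowel stands upright (within 0.1 rad) and still on the tray's floor, inside its walls, released (x of dowel in the frame of tray between -0.055 and 0.055 m and y of dowel in the frame of tray between -0.055 and 0.055 m and z of dowel in the frame of tray between 0.003 and 0.01 m and angle between dowel's own z axis and vertical below 0.1 rad and linear speed of dowel below 0.02 m/s); the robot touches nothing.
It fails at once if the dowel is forced against the go gauge (over 15 N) (contact force between dowel and go_gauge above 15 N).
It fails at once if the dowel is forced against the no-go gauge (over 15 N) (contact force between dowel and nogo_gauge above 15 N).
It fails at once if the hammer, glue bottle or offcut is moved more than 15 mm (distance of any of hammer, glue, offcut from where it was at the start of the episode above 0.015 m).
It also fails if it takes over 72 s, if anything falls off the work surface, if the arm or the gripper's body presses on something with over 40 N, if the wrist force passes 120 N, or if a joint passes its speed limit or range.

## Robot

A 7-joint arm with a two-finger parallel gripper is mounted at the origin on the work surface. World frame = base frame: x ahead of the robot, y to its left, z up, the work surface at z = 0. Lengths are in mm, angles in rad, forces in N, time in s.
With the tool pointing down it reaches from about 400 to 875 mm from the base axis. Payload 4.4 kg.
Tool frame: the origin (TCP) lies midway between the tips of the shut fingers; the grasp point (between the pads) lies 19 mm behind it; z points along the fingers, y is the line along which they close (so a half turn about z gives the same grasp; the last joint's range is limited). The gripper opens to 85 mm and grips with 20 to 120 N. Pads are 22 mm wide; open, the fingers measure 114 mm over their backs; the gripper's body (76 mm by 85 mm) begins 54 mm behind the grasp point. The pads swing forward as they close: fully open they stand 13 mm farther back than shut.
Start: joints at [1.277, 0.628, 0.038, 1.517, -0.027, 0.996, -0.02], TCP at [146.82, -633.215, 231.313] pointing down, gripper open.
Joint ranges: [-3.06, 3.06], [-0.37, 2.12], [-1.25, 1.32], [0.18, 2.47], [-1.1, 4.24], [0.23, 1.98], [-2.94, 2.94]. Speed limits (rad/s): [2.57, 2.57, 3.14, 3.14, 3.14, 3.14, 3.14].

## Interface

Orientations are given as a unit quaternion [w, x, y, z].
In Python, from bench import ctrl gives the robot as it stands. The module is installed in compiled form; this text tells all that it offers.
- The arm moves only by the shell command python3 -m inch 'ROWS' [FORCE]. ROWS is JSON, one flat list of numbers, 7 for each row, row after row: the turn, a rotation vector about the world's x, y, z in units of 8 degrees (1.0 is 8 degrees), then the shift along the world's x, y, z in cm, then the opening in per cent of the stroke, from 0 (shut) to 100 (fully open). A call has 1 to 20 rows; each row is the pose to reach, as a shift and turn from the pose commanded when the call began; what a row does not reach only later rows make up. A row lasts 1/10 s, in which the tool goes at most 50 mm and 8.59 degrees, less where a joint would pass 70% of its speed; a pose out of reach is approached as far as the arm can. A call with a gripper value outside its range is refused whole. The fingers move at their own pace and stop on an object; FORCE is the grip in N (left out, the last holds). Time passes only in rows, so rows that repeat a pose let the fingers close. It gives the time, the measured TCP pose, the force, the opening and the grip force at its end, in the units of the state.
- ctrl.read_state(): the state, without advancing time (a new reading comes with each control period).
- ctrl.capture(name): name is "scene" or "top"; returns (picture, depth): 384x512x3 uint8, blue, green, red; 384x512 float32, mm along the optical axis (not along the pixel's ray), 0 where there is no reading.
- ctrl.camera_info(name): a dict with "fovy" (degrees; the focal length in pixels is half the picture's height over the tangent of half this angle, whatever the lens; pixels are square), "cx", "cy" (the principal point, pixels), "dist_coeffs" ([k1, k2, p1, p2, k3] as OpenCV has them; the pictures are not rectified), "T" (4x4, takes a point from camera to world coordinates). Camera axes: x right, y down, z forward; pixel columns grow to the right and rows downward; lengths in mm; the calibration is good to about 2 mm. A picture is of the moment at which its call begins. camera_info takes no time and is no camera call.
- ctrl.close_job(): hands the job in; it is judged then, once.
Trained networks look in the newest picture that a camera, given by its name, has taken for a name from the list of things; names that differ only in an ending like _2 or _b are one class to them, and where a whole thing is asked for, a point or a joint stands for the part that bears it (a point fixed in the world has none). Each returns a list of dicts, best first, with "confidence" (0 to 1); they miss things now and then, are a little off and sometimes report something else, mostly with a low value. They report only what shows in the picture. A call takes as long as a camera call. They do not tell look-alikes from the thing itself.
- ctrl.search_frame(camera, label): "xy" ([column, row] as shares, 0 to 1, of the picture: columns of its width, rows of its height, amid what is visible of it).
- ctrl.trace(camera, label): "region" (384x512 bool, what is visible of it) and "xy" ([column, row] as shares, 0 to 1, of the picture: columns of its width, rows of its height, amid what is visible of it).
The state is a dict: "clock": time; "joints": joint angles; "dq": joint speeds; "joint_efforts": joint torques, N m; "tcp_pos": TCP position; "tcp_rot": TCP orientation; "ft_force": force on the tool from outside, world axes, zero at the start; "wrist_torque": the same for the moment, N m; "grip_width": finger opening in mm; "grasp_force": force on a finger pad.
Only numpy, scipy, OpenCV 4.12 (cv2) and the standard library are available. Lean on these libraries where they do the work, as an engineer would, in place of code of your own. Each camera call takes 0.05 s, during which the arm holds its last target. There are 200 camera calls.

## Working session

There is one attempt and no reset: what is moved stays moved. The work goes in short steps, Python scripts to look and compute and a shell command to move; the robot and the scene stay as the last step left them, time stands still between calls to the robot, and variables do not carry over. Pictures are saved under pics/ and viewed, at most 10 in all, crops included, and the job is handed in when it is done.

```bash
mkdir -p pics
cat > h.py <<'E'
import numpy as np, cv2
from bench import ctrl
def cap(n):
    p,d=ctrl.capture(n); return p,d
def world(n,d):
    i=ctrl.camera_info(n); f=192/np.tan(np.radians(i["fovy"])/2)
    K=np.array([[f,0,i["cx"]],[0,f,i["cy"]],[0,0,1]])
    v,u=np.mgrid[0:384,0:512].astype(np.float32)
    q=cv2.undistortPoints(np.stack([u.ravel(),v.ravel()],1)[:,None],K,np.array(i["dist_coeffs"],float))[:,0].reshape(384,512,2)
    P=np.concatenate([q*d[...,None],d[...,None]],2); T=np.array(i["T"])
    return P@T[:3,:3].T+T[:3,3]
E
cat > a.py <<'E'
from h import *
for n in("scene","top"):
    p,d=cap(n); cv2.imwrite(f"pics/{n}0.png",p if n=="scene" else cv2.resize(p,(800,600),interpolation=cv2.INTER_CUBIC)); W=world(n,d); np.savez(n+"0.npz",W=W,p=p,d=d)
    for l in ["dowel","stand","go_gauge","nogo_gauge","tray","hammer","glue","offcut"]:
        for r in ctrl.trace(n,l):
            if r["confidence"]<.3: continue
            m=r["region"]&(d>0); X=W[m]; 
            if len(X)<5: continue
            top=np.percentile(X[:,2],97); t=X[X[:,2]>top-6]
            print(n,l,round(r["confidence"],2),(np.array(r["xy"])*[512,384]).astype(int),"med",np.median(X,0).astype(int),"top",int(top),t.mean(0).astype(int),"lo",np.percentile(X,3,0).astype(int),"hi",np.percentile(X,97,0).astype(int))
    i=ctrl.camera_info(n); print(n,i["fovy"],np.round(np.array(i["T"])[:3],2).tolist())
print(ctrl.read_state())
E
python3 a.py
```

```text
scene dowel 0.87 [130 127] med [ 566 -396   81] top 133 [ 560 -403  131] lo [ 543 -418    2] hi [ 574 -388  133]
scene dowel 0.79 [171 138] med [ 552 -288   83] top 111 [ 549 -291  109] lo [ 540 -301   33] hi [ 559 -282  111]
scene dowel 0.66 [250 188] med [584 -69  20] top 59 [570 -82  57] lo [ 517 -116    9] hi [625 -27  59]
scene dowel 0.57 [146 119] med [ 507 -399   46] top 79 [ 504 -402   78] lo [ 496 -411    5] hi [ 512 -394   79]
scene stand 0.84 [174 153] med [ 560 -280   28] top 33 [ 552 -289   30] lo [ 502 -343    1] hi [ 601 -239   33]
scene stand 0.39 [174 139] med [ 552 -288   75] top 111 [ 547 -292  109] lo [ 533 -313   25] hi [ 559 -282  111]
scene go_gauge 0.82 [250 189] med [584 -69  20] top 59 [570 -82  57] lo [ 517 -117    8] hi [627 -26  59]
scene nogo_gauge 0.77 [323 216] med [582 116  19] top 58 [572 105  57] lo [517  69   3] hi [630 161  58]
scene tray 0.63 [414 220] med [508 314   7] top 26 [518 314  24] lo [446 251   3] hi [574 372  26]
scene hammer 0.58 [236 248] med [732 -34  23] top 28 [734 -35  25] lo [640 -64  10] hi [865   1  28]
scene glue 0.58 [375 27
[... 1610 characters left out ...]
837126,  0.03853013,  1.51738272, -0.02698927,
        0.9963532 , -0.0200019 ]), 'dq': array([ 1.55750448e-04,  1.09071842e-04,  5.84892210e-04, -4.05092060e-04,
       -1.02845967e-05,  4.37423985e-04, -1.24816520e-03]), 'joint_efforts': array([ 1.19396145e-04, -5.63253593e+01,  1.22567575e+00, -1.93780482e+01,
        1.09561515e-02,  1.74266992e-03, -1.03014088e-05]), 'tcp_pos': array([ 146.81761466, -633.21023327,  231.33815504]), 'tcp_rot': array([1.48352521e-06, 9.93521470e-01, 1.13644568e-01, 5.85010864e-06]), 'ft_force': array([ 0.3632395 ,  0.11506645, -0.12550688]), 'wrist_torque': array([-0.05405504, -0.0041022 ,  0.01525073]), 'grasp_force': 0.0, 'grip_width': 85.51178059390365}
```

```bash
cat > b.py <<'E'
from h import *
for n in("scene","top"):
    z=np.load(n+"0.npz"); W=z["W"]
    def box(nm,x0,x1,y0,y1,z0,z1):
        m=(W[...,0]>x0)&(W[...,0]<x1)&(W[...,1]>y0)&(W[...,1]<y1)&(W[...,2]>z0)&(W[...,2]<z1)
        X=W[m]; 
        if len(X)<6: print(n,nm,len(X)); return
        c,s,a=cv2.minAreaRect(X[:,:2].astype(np.float32)); print(n,nm,len(X),"c",np.round(c,1),"s",np.round(s,1),"a",round(a,1),"z",round(float(np.median(X[:,2])),1),"mean",X.mean(0).round(1))
    box("dowel top",520,580,-320,-260,105,115)
    box("stand top",480,620,-360,-230,26,34)
    box("go base",490,640,-150,10,9,15.5)
    box("go base+",490,640,-150,10,9,62)
    box("go plate",490,640,-150,10,17,23)
    box("go jaws",490,640,-150,10,53,62)
    box("no base",490,640,30,190,9,15.5)
    box("no base+",490,640,30,190,9,62)
    box("no plate",490,640,30,190,17,23)
    box("no jaws",490,640,30,190,53,62)
    box("tray",400,620,220,400,19,29)
p=cv2.imread("pics/scene0.png"); c=cv2.resize(p[90:250,90:390],(800,427),interpolation=cv2.INTER_CUBIC); cv2.imwrite("pics/crop1.png",c)
E
python3 b.py
```

```text
scene dowel top 71 c [ 546.8 -293.3] s [24.5 22.2] a 47.2 z 109.6 mean [ 547.6 -292.7  109.6]
scene stand top 814 c [ 546.8 -294.4] s [93.8 90.6] a 62.3 z 30.0 mean [ 551.6 -290.9   30. ]
scene go base 389 c [569.2 -74.3] s [122.2  99.8] a 1.5 z 12.1 mean [578.7 -45.3  12.1]
scene go base+ 1751 c [573.9 -57.2] s [133.4 132. ] a 0.6 z 20.6 mean [580.1 -71.1  26.6]
scene go plate 729 c [576.4 -61.1] s [127.6 124.3] a 2.2 z 20.2 mean [580.2 -79.6  20.2]
scene go jaws 271 c [569.  -83.4] s [42.1 70.1] a 2.3 z 57.7 mean [570.2 -83.1  57.7]
scene no base 463 c [570.2 112.9] s [123.3  99.9] a 6.8 z 12.0 mean [583.  139.1  12. ]
scene no base+ 1852 c [570.2 112.9] s [123.3  99.9] a 6.8 z 19.8 mean [579.1 114.9  23.3]
scene no plate 929 c [569.9 112.1] s [111.7  94.2] a 6.7 z 20.0 mean [578.6 106.5  20.1]
scene no jaws 176 c [571.2 104.9] s [23.2 69.5] a 7.4 z 57.8 mean [572.  105.3  57.7]
scene tray 632 c [508.7 311.5] s [134.  130.3] a 3.1 z 24.4 mean [511.6 313.9  24.2]
top dowel top 93 c [ 543.6 -296.9] s [21.2 24.9] a 0.5 z 109.3 mean [ 543.5 -296.4  109.5]
top stand top 1120 c [ 543.7 -297.5] s [92.6 91.9] a 62.6 z 29.7 mean [ 542.2 -295.5   29.7]
top go base 441 c [570.5 -59.2] s [128.7 134.8] a 1.5 z 11.8 mean [564.9 -50.4  11.9]
top go base+ 1940 c [573.5 -59. ] s [134.9 135.1] a 1.2 z 19.5 mean [570.1 -73.2  24.2]
top go plate 899 c [574.5 -58.8] s [133.4 132.1] a 2.2 z 19.7 mean [567.  -81.6  19.8]
top go jaws 279 c [566.6 -85.5] s [38.5 69.5] a 1.1 z 57.5 mean [567.1 -85.4  57.4]
top no base 429 c [568. 111.] s [120.   99.8] a 6.4 z 11.8 mean [561.  130.3  11.9]
top no base+ 1776 c [568. 111.] s [120.   99.8] a 6.4 z 19.0 mean [565.9 109.   21.7]
top no plate 962 c [570.2 102.4] s [112.3  81. ] a 6.5 z 19.6 mean [567.6 101.9  19.7]
top no jaws 160 c [569.2 103. ] s [20.4 69.5] a 6.7 z 57.4 mean [569.2 102.9  57.3]
top tray 536 c [507.1 310.1] s [129.4 131.9] a 2.9 z 23.8 mean [507.9 312.8  23.7]
```

View pics/top0.png

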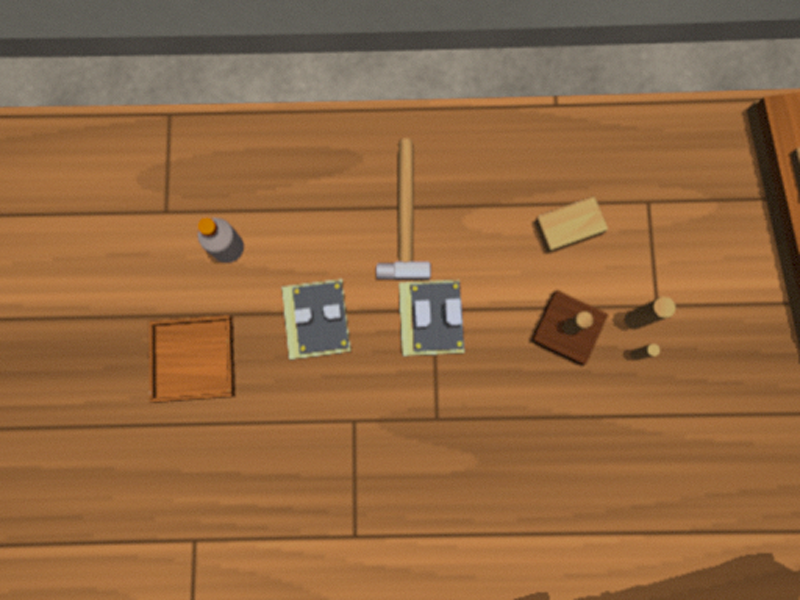

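```bash
sleep 1
```

```text
(no output)
```

View pics/crop1.png

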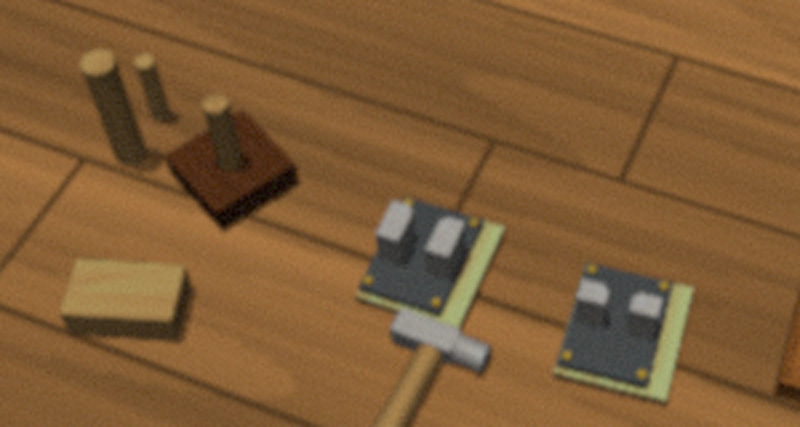

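Dowel candidates in the scene picture are the tall loose one (130,127), the thin short loose one (146,119), and the one in the stand (171,138). The last has its top at z=110 and is about 24 mm thick, so it is the middle size and the right one; the crop confirms it. The go gauge has the longer jaws at crop (420,230), and the no-go gauge has the short jaws at crop (620,305).

```bash
python3 -m inch '[0,0,9.8,39.8,33.8,-5,100, 0,0,9.8,39.8,33.8,-5,100, 0,0,9.8,39.8,33.8,-5,100, 0,0,9.8,39.8,33.8,-5,100, 0,0,9.8,39.8,33.8,-5,100, 0,0,9.8,39.8,33.8,-5,100, 0,0,9.8,39.8,33.8,-5,100, 0,0,9.8,39.8,33.8,-5,100, 0,0,9.8,39.8,33.8,-5,100, 0,0,9.8,39.8,33.8,-5,100, 0,0,9.8,39.8,33.8,-5,100, 0,0,9.8,39.8,33.8,-5,100, 0,0,9.8,39.8,33.8,-5,100, 0,0,9.8,39.8,33.8,-5,100]' 30; python3 -c "
from bench import ctrl;s=ctrl.read_state();print(s['joints'],s['tcp_rot'])"
```

```text
clock: 2.3
tcp_pos: [543.5, -296.9, 181.3]
tcp_rot: [-0.0, 0.699, 0.715, -0.001]
ft_force: [0.1, -0.0, 0.2]
grip_width: 85.2
grasp_force: 0.0
[ 0.64893058  0.65548898 -0.31964723  1.65264836  0.25412172  0.87515164
  0.25032377] [-2.32586231e-05  6.98899643e-01  7.15219299e-01 -8.01205472e-04]
```

```bash
python3 -m inch '[0,0,0,0,0,-4,100, 0,0,0,0,0,-7.5,100, 0,0,0,0,0,-10,100, 0,0,0,0,0,-11.5,100, 0,0,0,0,0,-11.5,100, 0,0,0,0,0,-11.5,15, 0,0,0,0,0,-11.5,15, 0,0,0,0,0,-11.5,15, 0,0,0,0,0,-11.5,15, 0,0,0,0,0,-11.5,15, 0,0,0,0,0,-11.5,15, 0,0,0,0,0,-11.5,15, 0,0,0,0,0,-11.5,15]' 30
```

```text
clock: 3.6
tcp_pos: [545.4, -295.5, 67.3]
tcp_rot: [0.001, 0.698, 0.716, 0.0]
ft_force: [-0.3, 0.6, 6.7]
grip_width: 23.3
grasp_force: 29.5
```

```bash
python3 -m inch '[0,0,0,0,0,2,15, 0,0,0,0,0,5,15, 0,0,0,0,0,7.5,15, 0,0,0,-1,3,7.5,15, 0,0,0,-2.1,7.5,7.5,15, 0,0,0,-2.1,12,7.5,15, 0,0,0,-2.1,16,7.5,15, 0,0,0,-2.1,19,6,15, 0,0,0,-2.1,21,5,15, 0,0,0,-2.1,21,3,15, 0,0,0,-2.1,21,1.8,15, 0,0,0,-2.1,21,1.8,15, 0,0,0,-2.1,21,1.8,15,0,0,0,-2.1,21,1.8,15]' 50
cat > c.py <<'E'
import sys; from h import *
p,d=cap("scene"); W=world("scene",d); cv2.imwrite(f"pics/{sys.argv[1]}.png",cv2.resize(p[100:280,190:390],(800,720))[:600])
s=ctrl.read_state(); t=s["tcp_pos"]; print(s["clock"],t.round(1),s["ft_force"].round(2))
m=(abs(W[...,0]-t[0])<30)&(abs(W[...,1]-t[1])<16)&(W[...,2]>30)&(W[...,2]<t[2]-6)
X=W[m]; print(len(X))
for a,b in((20,35),(35,50),(50,65),(65,80)):
    Y=X[(X[:,2]>a)&(X[:,2]<b)]
    if len(Y)>8:
        f=lambda c:np.hypot(Y[:,0]-c[0],Y[:,1]-c[1])-12
        from scipy.optimize import least_squares
        r=least_squares(f,[t[0],t[1]],loss="soft_l1"); print(a,b,len(Y),r.x.round(1))
E
python3 c.py m1
```

```text
clock: 5.0
tcp_pos: [524.3, -85.9, 84.9]
tcp_rot: [0.001, 0.699, 0.716, 0.0]
ft_force: [0.4, -0.2, -0.1]
grip_width: 23.0
grasp_force: 49.4
5.05 [524.4 -85.8  85. ] [-0.45 -0.31 -0.05]
107
20 35 11 [523.4 -86. ]
35 50 36 [524.1 -84.8]
50 65 34 [523.8 -85.4]
65 80 26 [524.3 -86.3]
```

View pics/m1.png

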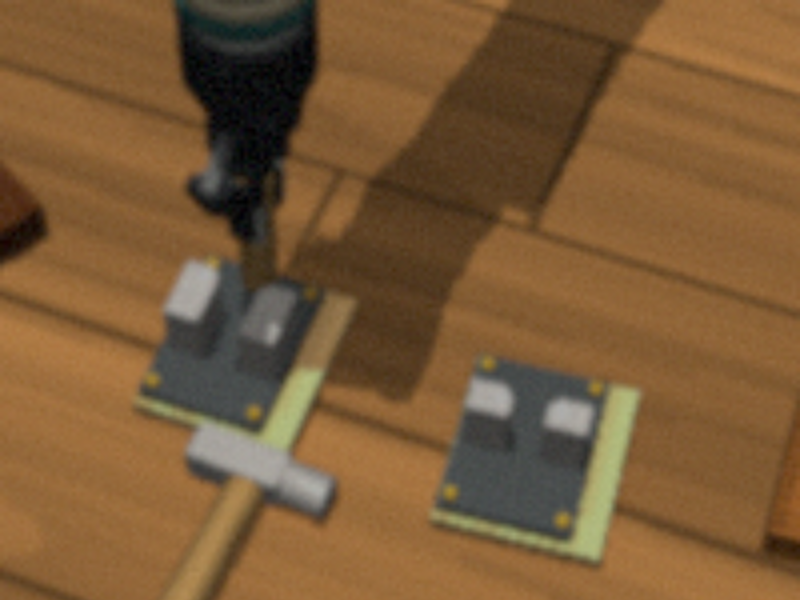

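The picture shows the dowel upright in the gripper at (258,265), just before the go mouth between the jaw fronts at (200,270) and (285,290).

```bash
python3 -m inch '[0,0,0,0.4,0.01,0,15, 0,0,0,0.8,0.02,0,15, 0,0,0,1.2,0.03,0,15, 0,0,0,1.6,0.04,0,15, 0,0,0,1.8,0.05,0,15, 0,0,0,2.0,0.05,0,15, 0,0,0,2.2,0.06,0,15, 0,0,0,2.4,0.06,0,15, 0,0,0,2.4,0.06,0,15]'
```

```text
clock: 5.95
tcp_pos: [548.1, -84.6, 84.3]
tcp_rot: [0.0, 0.698, 0.716, 0.0]
ft_force: [0.0, -0.0, -0.8]
grip_width: 22.8
grasp_force: 49.4
```

```bash
python3 -m inch '[0,0,0,0.15,0,0,15, 0,0,0,0.3,0.01,0,15, 0,0,0,0.45,0.01,0,15, 0,0,0,0.6,0.02,0,15, 0,0,0,0.7,0.02,0,15,0,0,0,0.8,0.02,0,15, 0,0,0,0.8,0.02,0,15]'
```

```text
clock: 6.65
tcp_pos: [555.9, -84.4, 84.3]
tcp_rot: [0.0, 0.698, 0.716, 0.0]
ft_force: [0.4, 0.1, -1.0]
grip_width: 23.1
grasp_force: 49.4
```

```bash
python3 -m inch '[0,0,0,0.2,0,0,15, 0,0,0,0.4,0.01,0,15, 0,0,0,0.6,0.02,0,15, 0,0,0,0.8,0.02,0,15, 0,0,0,1.0,0.03,0,15,0,0,0,1.2,0.03,0,15, 0,0,0,1.2,0.03,0,15, 0,0,0,1.2,0.03,0,15]'
```

```text
clock: 7.45
tcp_pos: [567.8, -84.1, 84.3]
tcp_rot: [-0.0, 0.698, 0.716, -0.0]
ft_force: [0.5, -0.2, -0.9]
grip_width: 22.7
grasp_force: 49.4
```

```bash
python3 -m inch '[0,0,0,0.2,0,0,15, 0,0,0,0.4,0.01,0,15, 0,0,0,0.6,0.02,0,15, 0,0,0,0.8,0.02,0,15, 0,0,0,1.0,0.03,0,15,0,0,0,1.2,0.03,0,15, 0,0,0,1.4,0.04,0,15, 0,0,0,1.6,0.04,0,15, 0,0,0,1.8,0.05,0,15, 0,0,0,2.0,0.05,0,15,0,0,0,2.0,0.05,0,15]'
```

```text
clock: 8.55
tcp_pos: [588.2, -83.6, 84.3]
tcp_rot: [0.0, 0.698, 0.716, 0.0]
ft_force: [-0.1, 0.1, -0.9]
grip_width: 23.0
grasp_force: 49.4
```

```bash
python3 -m inch '[0,0,0,0.4,0.01,0,15, 0,0,0,0.8,0.02,0,15, 0,0,0,1.2,0.03,0,15, 0,0,0,1.6,0.04,0,15, 0,0,0,2.0,0.05,0,15,0,0,0,2.2,0.05,0,15, 0,0,0,2.2,0.05,0,15, 0,0,0,2.2,0.05,0,15,0,0,0,2.2,0.05,0,15, 0,0,0,2.2,0.05,2,15,0,0,0,2.2,0.05,5,15,0,0,0,2.2,0.05,7,15, 0,0,0,2.2,0.05,7,15]'
```

```text
clock: 9.85
tcp_pos: [611.9, -83.2, 157.3]
tcp_rot: [0.002, 0.698, 0.716, 0.002]
ft_force: [0.2, -0.2, -0.4]
grip_width: 22.5
grasp_force: 49.4
```

```bash
python3 -m inch '[0,0,0.2,-2,4,0,15, 0,0,0.4,-4,8,0,15, 0,0,0.65,-6,12,0,15, 0,0,0.65,-8,16,0,15, 0,0,0.65,-8,18.25,-1,15, 0,0,0.65,-8,18.25,-4,15, 0,0,0.65,-8,18.25,-6,15, 0,0,0.65,-8,18.25,-7,15, 0,0,0.65,-8,18.25,-7,15,0,0,0.65,-8,18.25,-7,15,0,0,0.65,-8,18.25,-7,15]'; python3 c.py m2
```

```text
clock: 10.95
tcp_pos: [530.6, 99.4, 85.2]
tcp_rot: [0.0, 0.665, 0.747, 0.001]
ft_force: [0.1, -0.2, 0.1]
grip_width: 22.7
grasp_force: 49.4
11.0 [530.6  99.4  85.2] [ 0.78 -0.64  0.22]
107
35 50 42 [530.2  99.9]
50 65 35 [529.6 100. ]
65 80 23 [529.7  99.5]
```

View pics/m2.png

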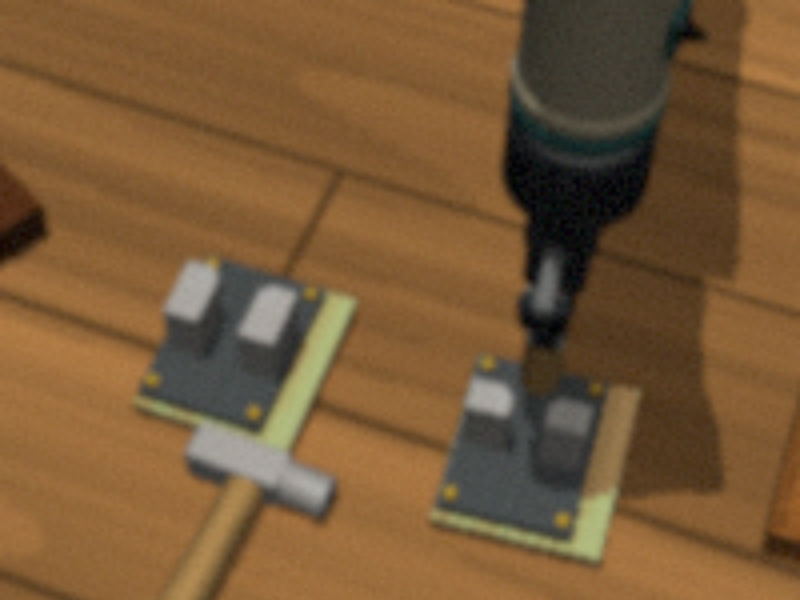

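The dowel stands upright at (543,365), facing the middle of the no-go gap, whose jaws are at (490,395) and (568,415).

```bash
python3 -m inch '[0,0,0,0.4,0.05,0,15, 0,0,0,0.8,0.09,0,15, 0,0,0,1.2,0.14,0,15, 0,0,0,1.6,0.19,0,15, 0,0,0,2.0,0.23,0,15,0,0,0,2.2,0.26,0,15, 0,0,0,2.4,0.28,0,15, 0,0,0,2.4,0.28,0,15, 0,0,0,2.4,0.28,0,15]'
```

```text
clock: 11.9
tcp_pos: [553.7, 102.2, 84.3]
tcp_rot: [-0.0, 0.665, 0.747, -0.0]
ft_force: [-0.7, 0.0, -0.5]
grip_width: 23.1
grasp_force: 49.4
```

```bash
python3 -m inch '[0,0,0,0.1,0.01,0,15, 0,0,0,0.2,0.02,0,15, 0,0,0,0.3,0.03,0,15, 0,0,0,0.3,0.03,0,15, 0,0,0,0.3,0.03,0,15]'
```

```text
clock: 12.4
tcp_pos: [556.8, 102.5, 84.3]
tcp_rot: [-0.0, 0.665, 0.747, -0.0]
ft_force: [0.1, -0.2, -0.8]
grip_width: 22.8
grasp_force: 49.4
```

Still free. I'll inch on.

```bash
python3 -m inch '[0,0,0,0.05,0.01,0,15, 0,0,0,0.1,0.01,0,15, 0,0,0,0.15,0.02,0,15,0,0,0,0.15,0.02,0,15]'
```

```text
clock: 12.8
tcp_pos: [558.4, 102.7, 84.3]
tcp_rot: [0.0, 0.665, 0.747, 0.0]
ft_force: [0.4, 0.8, -1.2]
grip_width: 22.7
grasp_force: 49.4
```

```bash
python3 -m inch '[0,0,0,0.04,0,0,15, 0,0,0,0.08,0.01,0,15, 0,0,0,0.08,0.01,0,15]'
```

```text
clock: 13.1
tcp_pos: [559.2, 102.8, 84.3]
tcp_rot: [0.0, 0.665, 0.747, 0.0]
ft_force: [-0.1, -1.1, -0.2]
grip_width: 23.1
grasp_force: 49.4
```

```bash
python3 -m inch '[0,0,0,0.03,0,0,15, 0,0,0,0.06,0.01,0,15, 0,0,0,0.06,0.01,0,15]'; python3 -c "
from bench import ctrl
print(ctrl.read_state()['ft_force'])"
```

```text
clock: 13.4
tcp_pos: [559.8, 102.9, 84.3]
tcp_rot: [-0.0, 0.665, 0.747, 0.0]
ft_force: [0.7, -0.5, -0.5]
grip_width: 23.0
grasp_force: 49.4
[ 0.68377219 -0.50840174 -0.47689111]
```

```bash
python3 -m inch '[0,0,0,0.03,0,0,15, 0,0,0,0.06,0.01,0,15, 0,0,0,0.06,0.01,0,15]'
```

```text
clock: 13.7
tcp_pos: [560.4, 103.0, 84.3]
tcp_rot: [0.0, 0.665, 0.747, 0.0]
ft_force: [0.4, -0.3, 0.1]
grip_width: 22.8
grasp_force: 49.4
```

```bash
python3 -m inch '[0,0,0,0.03,0,0,15, 0,0,0,0.06,0.01,0,15, 0,0,0,0.06,0.01,0,15]'
```

```text
clock: 14.0
tcp_pos: [560.8, 103.2, 84.3]
tcp_rot: [-0.0, 0.665, 0.747, -0.0]
ft_force: [0.0, 0.1, -0.5]
grip_width: 23.1
grasp_force: 49.4
```

```bash
python3 -m inch '[0,0,0,0.03,0,0,15, 0,0,0,0.05,0.01,0,15, 0,0,0,0.05,0.01,0,15]'
```

```text
clock: 14.3
tcp_pos: [561.1, 103.3, 84.2]
tcp_rot: [-0.0, 0.665, 0.747, -0.0]
ft_force: [-0.3, 0.1, 1.1]
grip_width: 23.1
grasp_force: 49.4
```

```bash
python3 -m inch '[0,0,0,0.03,0,0,15, 0,0,0,0.05,0,0,15, 0,0,0,0.05,0,0,15, 0,0,0,0.05,0,0,15]'
```

```text
clock: 14.7
tcp_pos: [561.3, 103.2, 84.2]
tcp_rot: [-0.0, 0.665, 0.747, -0.0]
ft_force: [-2.4, 0.8, -0.5]
grip_width: 23.0
grasp_force: 49.4
```

```bash
python3 -m inch '[0,0,0,0.03,0,0,15, 0,0,0,0.05,0,0,15, 0,0,0,0.05,0,0,15, 0,0,0,0.05,0,0,15]'; python3 -c "
from bench import ctrl
for i in range(3): ctrl.capture('scene');s=ctrl.read_state();print(s['ft_force'].round(2),s['wrist_torque'].round(3),s['tcp_pos'].round(2))"
```

```text
clock: 15.1
tcp_pos: [561.5, 103.2, 84.1]
tcp_rot: [-0.001, 0.665, 0.747, -0.001]
ft_force: [-4.7, 0.3, 1.7]
grip_width: 22.9
grasp_force: 49.6
[-5.83  0.88  2.3 ] [ 0.308  1.275 -0.003] [561.54 103.22  84.13]
[-4.92  0.69  2.09] [ 0.261  1.313 -0.021] [561.54 103.2   84.17]
[-5.41  1.29  1.39] [ 0.285  1.308 -0.072] [561.53 103.22  84.14]
```

```bash
python3 -m inch '[0,0,0,0.02,0,0,15,0,0,0,0.02,0,0,15,0,0,0,0.02,0,0,15,0,0,0,0.02,0,0,15,0,0,0,0.02,0,0,15,0,0,0,0.02,0,0,15,0,0,0,0.02,0,0,15,0,0,0,0.02,0,0,15,0,0,0,0.02,0,0,15,0,0,0,0.02,0,0,15,0,0,0,0.02,0,0,15,0,0,0,0.02,0,0,15]'; python3 c.py m3
```

```text
clock: 16.45
tcp_pos: [561.6, 103.2, 84.1]
tcp_rot: [-0.001, 0.665, 0.747, -0.001]
ft_force: [-5.4, 1.9, 1.3]
grip_width: 22.4
grasp_force: 49.6
16.5 [561.6 103.2  84.1] [-4.97  0.87  2.52]
162
20 35 18 [582.2 104.2]
35 50 46 [564.1 100.6]
50 65 80 [564.7 101.5]
65 80 18 [560.6 103.8]
```

View pics/m3.png

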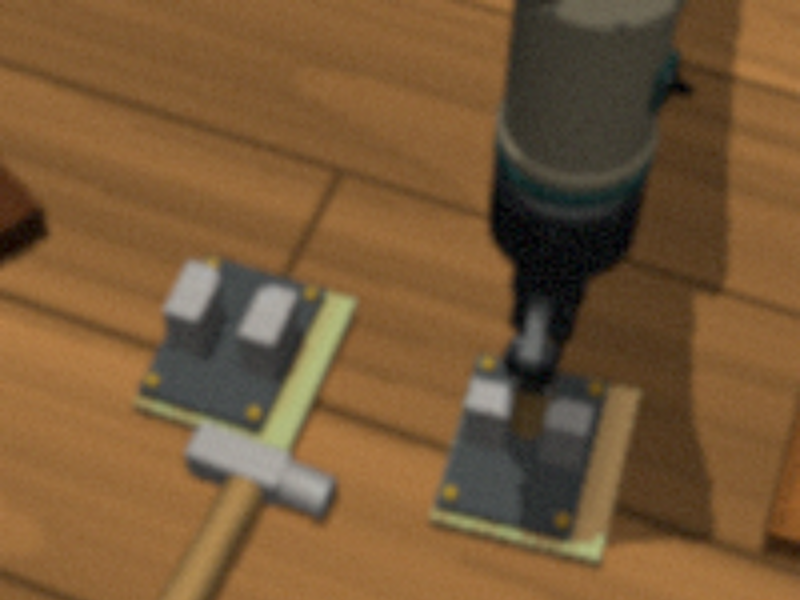

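The dowel (530,410) sits in the flare, close to both jaws. There is a slight sideways force toward +y, so I'll centre it 0.5 mm and push on a little, in case only one jaw is bearing.

```bash
python3 -m inch '[0,0,0,0,0.03,0,15,0,0,0,0,0.06,0,15,0,0,0,0,0.06,0,15,0,0,0,0,0.06,0,15]'; python3 -c "
from bench import ctrl
for i in range(3): ctrl.capture('scene');s=ctrl.read_state();print(s['ft_force'].round(2),s['wrist_torque'].round(3),s['tcp_pos'].round(2))"
```

```text
clock: 16.9
tcp_pos: [561.6, 103.3, 84.1]
tcp_rot: [-0.0, 0.665, 0.747, -0.001]
ft_force: [-5.3, 0.2, 2.0]
grip_width: 22.9
grasp_force: 49.6
[-5.53 -0.14  2.  ] [ 0.1    1.342 -0.046] [561.59 103.33  84.13]
[-5.93 -0.02  1.37] [ 0.066  1.359 -0.062] [561.59 103.33  84.15]
[-5.56  0.55  2.43] [ 0.113  1.347 -0.038] [561.61 103.34  84.16]
```

Lateral motion is blocked and the push is balanced, so both jaws are stopping it. I'll hold one second more, then retreat, lift and go to the tray.

```bash
python3 -m inch '[0,0,0,0,0,0,15,0,0,0,0,0,0,15,0,0,0,0,0,0,15,0,0,0,0,0,0,15,0,0,0,0,0,0,15,0,0,0,0,0,0,15,0,0,0,0,0,0,15,0,0,0,0,0,0,15,0,0,0,0,0,0,15,0,0,0,0,0,0,15, 0,0,0,-0.5,-0.06,0,15, 0,0,0,-1.5,-0.18,0,15, 0,0,0,-3.5,-0.4,0,15, 0,0,0,-4.5,-0.5,2,15, 0,0,0,-5,0,5,15, 0,0,0,-5.4,3,6,15, 0,0,0,-5.4,3,6,15]'
```

```text
clock: 18.75
tcp_pos: [510.0, 138.6, 146.8]
tcp_rot: [0.001, 0.663, 0.749, 0.004]
ft_force: [0.4, 0.5, -0.5]
grip_width: 22.8
grasp_force: 49.4
```

```bash
python3 -m inch '[0,0,0,0,4,0,15, 0,0,0,0,8.5,0,15, 0,0,0,0,13,0,15, 0,0,0,0,16.5,0,15, 0,0,0,0,17.7,-1,15, 0,0,0,0,17.7,-3.5,15, 0,0,0,0,17.7,-5.5,15, 0,0,0,0,17.7,-7,15, 0,0,0,0,17.7,-7,15, 0,0,0,0,17.7,-7,15, 0,0,0,0,17.7,-7,15]'; python3 c.py m4
python3 - <<'E'
import sys; sys.argv=['','x']
from h import *
p,d=cap("scene"); cv2.imwrite("pics/tr.png",cv2.resize(p[120:270,350:500],(600,600)))
E
```

```text
clock: 19.85
tcp_pos: [509.5, 311.0, 75.3]
tcp_rot: [0.0, 0.665, 0.747, 0.001]
ft_force: [-0.8, 0.2, 0.3]
grip_width: 22.9
grasp_force: 49.4
19.9 [509.5 311.   75.4] [-0.33 -0.29 -0.56]
97
20 35 11 [507.7 312.6]
35 50 43 [508.2 311.7]
50 65 35 [508.4 311.6]
```

View pics/tr.png

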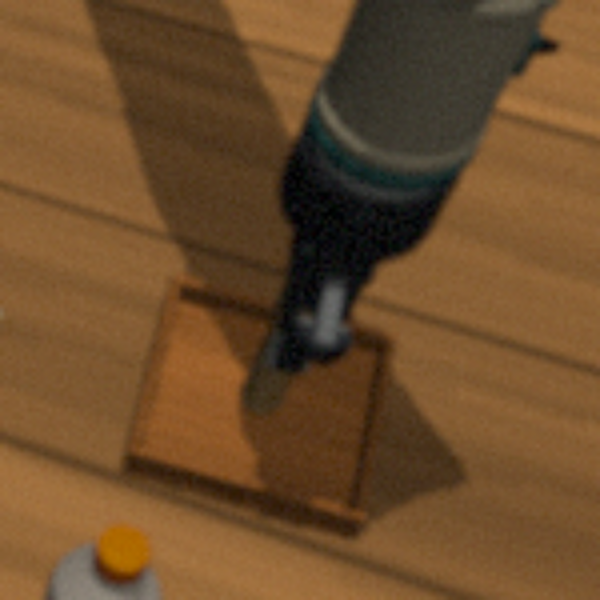

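The dowel hangs upright over the middle of the tray floor at (265,395), about 12 mm up. I'll lower it until it touches.

```bash
python3 -m inch '[0,0,0,0,0,-0.4,15, 0,0,0,0,0,-0.8,15, 0,0,0,0,0,-1.0,15, 0,0,0,0,0,-1.0,15, 0,0,0,0,0,-1.0,15, 0,0,0,0,0,-1.0,15]'
```

```text
clock: 20.55
tcp_pos: [508.6, 310.9, 64.3]
tcp_rot: [-0.0, 0.665, 0.747, 0.0]
ft_force: [0.7, -0.5, -0.3]
grip_width: 22.6
grasp_force: 49.4
```

```bash
python3 -m inch '[0,0,0,0,0,-0.1,15, 0,0,0,0,0,-0.15,15, 0,0,0,0,0,-0.15,15, 0,0,0,0,0,-0.15,15]'
```

```text
clock: 20.95
tcp_pos: [508.8, 311.0, 63.3]
tcp_rot: [0.0, 0.665, 0.747, 0.0]
ft_force: [-0.6, -0.7, 5.6]
grip_width: 23.1
grasp_force: 50.1
```

```bash
python3 -m inch '[0,0,0,0,0,0.03,15, 0,0,0,0,0,0.03,28, 0,0,0,0,0,0.03,32, 0,0,0,0,0,0.03,40, 0,0,0,0,0,0.03,60, 0,0,0,0,0,0.03,80, 0,0,0,0,0,0.03,80, 0,0,0,0,0,0.03,80, 0,0,0,0,0,3,80, 0,0,0,0,0,7,80, 0,0,0,0,0,11,80, 0,0,0,-5,0,15,80, 0,0,0,-8,-5,15,80, 0,0,0,-8,-10,15,80, 0,0,0,-8,-10,15,80, 0,0,0,-8,-10,15,80]' 20
python3 - <<'E'
from h import *
p,d=cap("scene"); cv2.imwrite("pics/fin.png",cv2.resize(p[120:270,350:500],(600,600))); W=world("scene",d)
for a,b in((12,35),(35,60),(60,85),(98,112)):
    m=(abs(W[...,0]-508)<30)&(abs(W[...,1]-311)<30)&(W[...,2]>a)&(W[...,2]<b); print(a,b,m.sum(),W[m].mean(0).round(1) if m.any() else '')
E
```

```text
clock: 22.55
tcp_pos: [428.7, 208.2, 213.2]
tcp_rot: [0.001, 0.666, 0.746, -0.0]
ft_force: [0.2, 0.1, -0.3]
grip_width: 68.2
grasp_force: 0.0
12 35 58 [516.9 310.7  23.5]
35 60 70 [516.4 310.3  47. ]
60 85 74 [517.1 310.4  72.3]
98 112 100 [510.7 311.2 105.6]
```

View pics/fin.png

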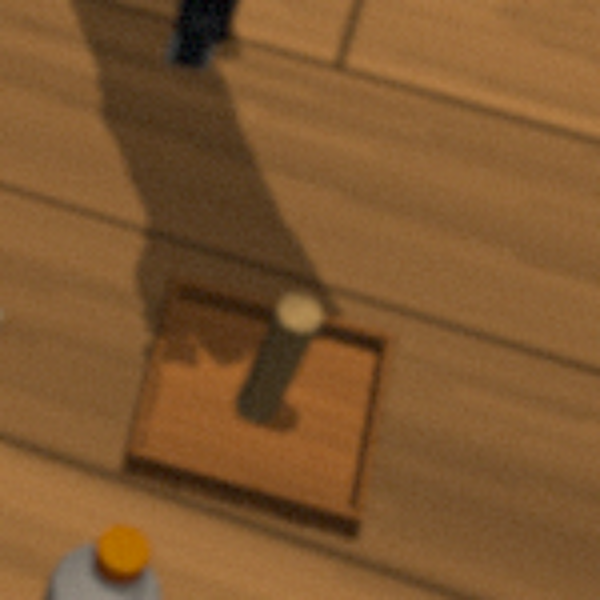

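The dowel stands upright and released in the middle of the tray, with its foot at (258,410) and its top at (298,313).

```bash
python3 -m inch '[0,0,0,0,0,0,80,0,0,0,0,0,0,80,0,0,0,0,0,0,80]'; python3 -c "
from bench import ctrl; print(ctrl.close_job())"
```

```text
clock: 22.9
tcp_pos: [428.7, 212.0, 212.5]
tcp_rot: [-0.0, 0.664, 0.747, 0.0]
ft_force: [-0.1, -0.4, -0.4]
grip_width: 68.6
grasp_force: 0.0
the job is handed in; nothing more can be done
None
```

The job is handed in at 22.9 s: the dowel went through the go gauge with no contact felt, was stopped by both jaws of the no-go gauge under a push of about 5 N held for over a second, and now stands upright, released, in the tray; the judge's verdict was not shown.

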